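Check the brake lever against a new leather grip

ROBOT

A 6-joint arm with a two-finger parallel gripper is mounted at the origin on the work surface. World frame = base frame: x ahead of the robot, y to its left, z up, the work surface at z = 0. Lengths are in m, angles in degrees, forces in N, time in s.
With the tool pointing down it reaches from about 0.4 to 0.825 m from the base axis. Payload 7 kg.
Tool frame: the origin (TCP) lies on the centre line of the jaws, within the pads' length; the fingertips stand 11 mm ahead of it and the grasp point (between the pads) lies 8 mm behind it; z points along the fingers, y is the line along which they close (so a half turn about z gives the same grasp; the last joint's range is limited). The gripper opens to 88 mm and grips with 3 to 60 N. Pads are 19 mm wide; open, the fingers measure 130 mm over their backs; the gripper's body (78 mm by 193 mm) begins 47 mm behind the grasp point.
Start: joints at [-51.732, 20.546, 0.682, 0, -70.136, -16.507], TCP at [0.25, -0.627, 0.238] pointing down, gripper open.
Joint ranges: [-176.03, 176.03], [-82.01, 121.73], [-58.28, 71.71], [-173.87, 95.51], [-174.79, -0.11], [-173.66, 173.66]. Speed limits (degrees/s): [136.94, 136.94, 172.46, 180, 180, 180].

INTERFACE

Orientations are given as [roll, pitch, yaw] about the fixed x, y, z axes, in that order (R = Rz(yaw) Ry(pitch) Rx(roll)).
In Python, from plant import r, capture, camera_model, job gives the robot as it stands.
- The arm moves only by the tool drive_tool, never from a script. Its argument "increments" is a list that holds one entry, the list of rows, each a list of 5 numbers: the gripper's target within -1 to 1 (fully open at 1, half-way at 0, shut at -1), then the shift along the tool's x, y, z scaled (see below), then the turn about the tool's z scaled (see below). In form: [[[gripper, tx, ty, tz, roll], ...]]. A call has 1 to 5 rows; each row is the pose to reach, as a shift and turn from the pose commanded when the call began, along the tool's axes at that moment, turning the shorter way round; what a row does not reach only later rows make up. The controller multiplies each number of a shift by 120 mm and each number of a turn by 360 degrees. A row lasts 1/8 s, in which the tool goes at most 62.5 mm and 10.7 degrees, less where a joint would pass 70% of its speed; a pose out of reach is approached as far as the arm can. A call with a number of a shift or a turn outside -1 to 1 is refused whole. A call with a gripper value outside its range is refused whole. The fingers move at their own pace and stop on an object; "squeeze" is the grip in N (left out, the last holds). Time passes only in rows, so rows that repeat a pose let the fingers close. It gives the time, the measured TCP pose, the force, the opening and the grip force at its end, in the units of the state.
- r.get_state(): the state, without advancing time (a new reading comes with each control period).
- capture(name): name is "side" or "top"; returns the picture (480x640x3 uint8, red, green, blue); there is no depth.
- camera_model(name): a dict with "camera_matrix" (3x3 intrinsics, pixels), "rvec" (rotation vector, rad) and "tvec" (3), from world to camera coordinates, as OpenCV has them. Camera axes: x right, y down, z forward; pixel columns grow to the right and rows downward; lengths in m; the calibration is good to about 2 mm. A picture is of the moment at which its call begins. camera_model takes no time and is no camera call.
- job.close_job(): hands the job in; it is judged then, once.
The state is a dict: "time_s": time; "joints": joint angles; "qd": joint speeds; "joint_torque": joint torques, N m; "tcp_pos": TCP position; "eef_rot": TCP orientation; "contact_force": force on the tool from outside, world axes, zero at the start; "moment": the same for the moment, N m; "gripper_width": finger opening in m; "gripper_force": force on a finger pad.
Only numpy, scipy, OpenCV 4.12 (cv2) and the standard library are available. Lean on these libraries where they do the work, as an engineer would, in place of code of your own. Each camera call takes 0.05 s, during which the arm holds its last target. There are 200 camera calls.

TASK

The motorcycle handlebar half in the vice has just had a thicker leather grip stitched on, and its brake lever must still stop short of it. Using only the outside of the fingers on the outer side of the lever, press the lever in until it meets its stop, ease it all the way back out without letting it snap, then press it in to its stop again and finish while holding it there so that I can see the gap. Do not pinch or hook the lever, do not strain it hard against its stop, keep off the leather grip because its glue is still soft, and leave everything else on the bench where it is.

Things in the scene. Friction and masses are not known exactly. Their poses are not given: they have to be found in the camera images.
- vice: Grey bench vice fixed to the bench, jaws 80 mm wide, tops 140 mm up; screw and tommy bar reach 155 mm to its -x. It clamps a 22 mm tube, level along its own +y, 125 mm up, from -85 (fork clamp ring) to +282 mm (bar end). Brake cylinder at y 48 to 114 mm on the bar's -x side, reservoir top 166 mm up. Lever on the bar's -x side. Origin: centre of the foot on the bench, z up.
- lever_pivot (a point): The brake lever's vertical pivot axis at the mid-height of the lever, 125 mm above the bench; at (-54, +98, 125) mm in the vice's axes. Axes as the vice.
- brake_lever (a joint): Swing of the brake lever about its vertical pivot, rad: 0 = fully out (its spring holds it there), grows as it is pressed towards the bar (clockwise seen from above), firm inner stop at 0.40. Spring torque 0.45 N m at 0, 1.25 N m at the stop: some 4 to 10 N at lever_pad, plus damping of 0.22 N m per rad/s. Let go from the stop, it snaps back.
- lever_blade: Aluminium lever blade, 17 mm high (116 to 134 mm up), 11 mm thick, 170 mm from pivot to ball end, clear above and outside. A stiff reach adjuster sets it up to 0.06 rad nearer to or farther from the bar. At the stop about 12 to 32 mm stay free between ball end and grip. Origin on the pivot axis, z up; axes turn with the blade (those of the vice when out, at middle reach).
- lever_pad (a point): Point on the blade's outer face (away from the bar) for the fingers to press: mid-height, 125 mm above the bench, at (-50, +117, 0) mm in the blade's axes. The face is flat and upright for 50 mm towards the pivot and 30 mm towards the tip; outward normal (-0.945, -0.328, 0) in the blade's axes. Axes as the blade.
- lever_tip (a point): Centre of the 17 mm ball at the lever's free end, 171 mm from the pivot axis. Axes as the blade.
- lever_inner: The inner half of the blade, its 5 mm thick side that looks towards the grip; the fingers should not be here. Origin and axes as lever_blade.
- grip: The new brown leather grip with light stitching, round the bar 128 to 254 mm out along the vice's +y axis, 34 mm in diameter with a 48 mm flange at its inner end. Not to be touched. Origin and axes as the vice.
- wax_tin: Flat round tin, 75 mm in diameter, 26 mm high, on the bench on the lever side of the bar, below the lever's height. Origin: centre of its underside.
- thread_spool: Wooden thread spool standing on the bench below the grip, 44 mm in diameter, 48 mm high. Origin: centre of its underside.
- awl: Awl lying on the bench behind the bar, about 150 mm long with a 28 mm wooden handle. Origin: on the bench below the ferrule; the blade points along its +x.
- glue_jar: Cream jar with a white cap, 68 mm in diameter, 95 mm high. Origin: centre of its underside.
- dye_bottle: Small amber bottle with a black cap, 42 mm in diameter, 70 mm high. Origin: centre of its underside.
- hammer: Hammer lying on the bench, wooden handle. Origin on the bench below it; its length runs along its x.
- spare_bar: The other handlebar half, lying loose on the bench with its old black rubber grip, clamp ring and clutch lever; about 340 mm long along its y, 35 mm high. Not part of the job. Origin: on the bench under the tube.

How it is judged:
By the outcome, as a careful person would: the job done as asked, in the order asked, and still so for the second after the job is handed in, while the arm keeps its last pose, push and grip.
It also fails if it takes over 56 s, if anything falls off the work surface, if the arm or the gripper's body presses on something with over 40 N, if the wrist force passes 120 N, or if a joint passes its speed limit or range.

## Working session

There is one attempt and no reset: what is moved stays moved. The work goes in short steps, Python scripts to look and compute and a tool call to move; the robot and the scene stay as the last step left them, time stands still between calls to the robot, and variables do not carry over. Pictures are saved under pics/ and viewed, at most 10 in all, crops included, and the job is handed in when it is done.

Besides the shell and the picture viewer there is one more tool, called after "Request:" as name(argument=value, ...) on one line, values as JSON. drive_tool: Moves the arm, as the interface text tells. Its arguments: {"type":"object","properties":{"increments":{"type":"array"},"squeeze":{"type":"number"}},"required":["increments"]}

```bash
mkdir -p pics; ls; python3 - <<'E'
from plant import r, capture, camera_model, job
import cv2
for n in("top","side"):
    cv2.imwrite(f"pics/{n}0.png",capture(n)[:,:,::-1])
    print(n,camera_model(n))
s=r.get_state();print(s)
E
```

```text
pics
top {'camera_matrix': array([[491.25708571,   0.        , 319.57914772],
       [  0.        , 491.25708571, 243.78529446],
       [  0.        ,   0.        ,   1.        ]]), 'rvec': array([ 2.15685291, -2.16031622,  0.14117096]), 'tvec': array([-0.07212117,  0.5037221 ,  1.2210892 ])}
side {'camera_matrix': array([[450.83276389,   0.        , 318.69834525],
       [  0.        , 450.83276389, 237.19965909],
       [  0.        ,   0.        ,   1.        ]]), 'rvec': array([ 0.7938895 , -2.52236235,  1.15395934]), 'tvec': array([0.36063682, 0.31027133, 1.01566072])}
{'time_s': 0.1, 'joints': array([-5.17326598e+01,  2.05886078e+01,  6.39080024e-01, -1.65896930e-02,
       -7.01347949e+01, -1.65079792e+01]), 'qd': array([-0.02023464, -0.14440134,  0.15726655,  0.04486606, -0.00518821,
       -0.01845031]), 'joint_torque': array([-7.64376691e-04, -5.84163415e+01,  2.93753064e+01,  7.01565340e+00,
        1.01463767e-02, -8.30884323e-05]), 'tcp_pos': array([ 0.25006059, -0.62653028,  0.23670598]), 'eef_rot': array([ 1.79914721e+02, -9.00898686e-03, -1.58246281e+02]), 'contact_force': array([-0.05942612, -0.16032634,  0.05652239]), 'moment': array([-0.01846524, -0.0188947 ,  0.02759475]), 'gripper_force': 0.0, 'gripper_width': 0.08777772833602651}
```

View pics/top0.png

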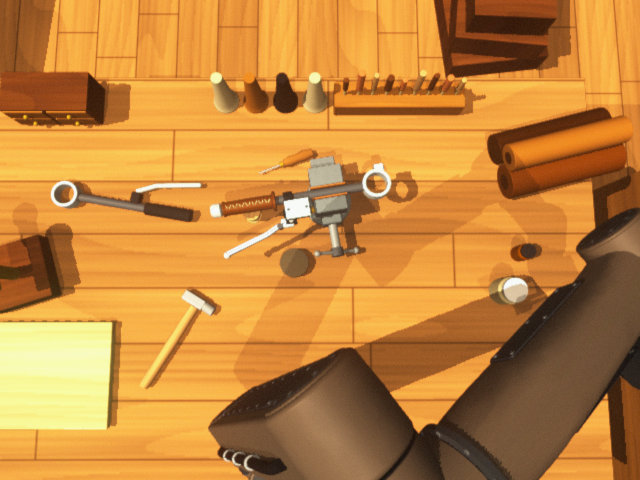

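View pics/side0.png

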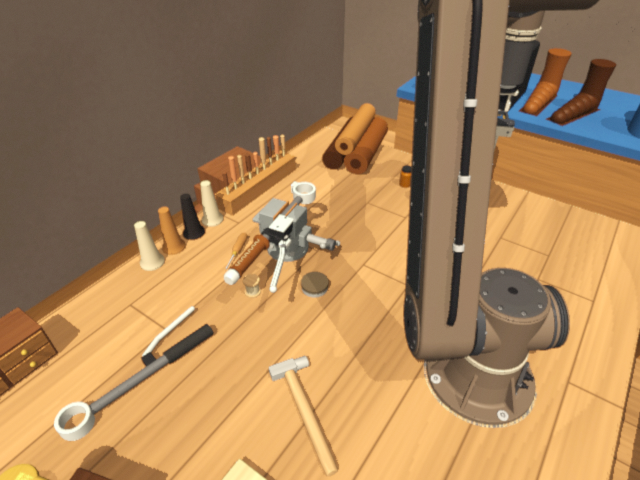

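The top view shows the vice at (328,190), with the bar running from its ring (377,183) to the bar end (216,211). The lever runs from about (290,222) to its ball at (228,255), and the tin is at (295,262). The side view agrees. Next I'll zoom in and fit the vice pose.

```bash
cat > h.py <<'E'
import numpy as np, cv2
from plant import r, capture, camera_model, job
def ray(n,uv,z):
    m=camera_model(n);R=cv2.Rodrigues(m["rvec"])[0];t=m["tvec"]
    d=R.T@np.linalg.inv(m["camera_matrix"])@np.array([*uv,1.]);c=-R.T@t
    return c+d*(z-c[2])/d[2]
def proj(n,p):
    m=camera_model(n);return cv2.projectPoints(np.float64(p).reshape(-1,1,3),m["rvec"],m["tvec"],m["camera_matrix"],None)[0][:,0]
E
python3 - <<'E'
from h import *
for n,uv in dict(ring=(377,183),end=(213,211.5),tip=(228,255),pivot=(289,223)).items(): print(n,ray("top",uv,.125))
print("tin",ray("top",(295,262),.026))
a=cv2.imread("pics/top0.png")[145:285,195:395];cv2.imwrite("pics/topc.png",cv2.resize(a,None,fx=4,fy=4,interpolation=cv2.INTER_CUBIC))
a=cv2.imread("pics/side0.png")[170:310,215:355];cv2.imwrite("pics/sidec.png",cv2.resize(a,None,fx=4,fy=4,interpolation=cv2.INTER_CUBIC))
E
```

```text
ring [ 0.63860053 -0.21047893  0.125     ]
end [0.56951131 0.18071618 0.125     ]
tip [0.46553447 0.14285877 0.125     ]
pivot [ 5.41608973e-01 -4.72401306e-05  1.25000000e-01]
tin [ 0.4576152  -0.01018726  0.026     ]
```

View pics/topc.png

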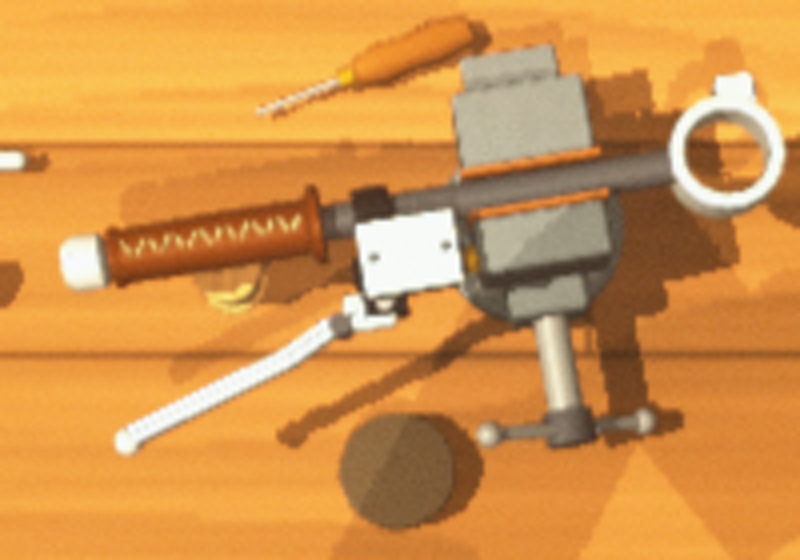

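View pics/sidec.png

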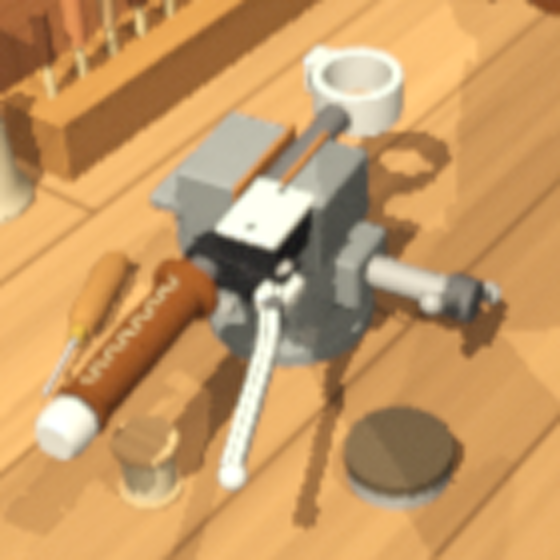

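The top crop shows the bar end at crop px (62,262), the flange at (317,224), the lever ball at (127,440) and the pivot near (383,303). The side crop shows the ball at (233,473) and the bar end cap at (65,430). From these points I'll fit the vice pose and blade angle.

```bash
cat > fit.py <<'E'
from h import *
from scipy.optimize import least_squares
c4=lambda u,v,o:((u+.5)/4-.5+o[0],(v+.5)/4-.5+o[1])
T=lambda u,v:c4(u,v,(195,145)); S=lambda u,v:c4(u,v,(215,170))
def rot(a):return np.array([[np.cos(a),-np.sin(a)],[np.sin(a),np.cos(a)]])
piv=np.array([-.054,.098])
def W(q,p,z):return np.array([*(q[:2]+rot(q[2])@np.array(p)),z])
a0=np.arctan2(.161,-.058)
def model(q):
    tip=piv+.171*np.array([np.cos(a0+q[3]),np.sin(a0+q[3])])
    return [("top",T(62,262),W(q,(0,.282),.125)),("top",T(317,224),W(q,(0,.131),.125)),("top",T(672,163),W(q,(0,-.085),.125)),
     ("top",T(127,440),W(q,tip,.125)),("side",S(233,474),W(q,tip,.125)),("side",S(62,432),W(q,(0,.282),.125))]
f=lambda q:np.ravel([proj(n,p)[0]-uv for n,uv,p in model(q)])
if __name__=="__main__":
    s=least_squares(f,[.6186,-.097,np.radians(10),0]);q=s.x
    print(q,np.degrees(q[2:]));print(s.fun.reshape(-1,2).round(1))
    np.save("q.npy",q)
    im=cv2.imread("pics/top0.png");im2=cv2.imread("pics/side0.png")
    B=lambda p,t:W(q,piv+rot(q[3]-t)@np.array(p),.125)
    n=np.array([-.945,-.328]);t=np.array([-.328,.945]);pad=np.array([-.050,.117])
    P=[B(pad+k*t,0) for k in(-.05,0,.03)]+[W(q,piv,.125),W(q,(0,.128),.125),W(q,(0,.254),.125)]
    out=[]
    for nm,img,o in(("top",im,(195,145)),("side",im2,(215,170))):
        c=cv2.resize(img[o[1]:o[1]+140,o[0]:o[0]+200],None,fx=4,fy=4,interpolation=cv2.INTER_CUBIC)[:,:400 if nm=="top" else 320]
        for p in proj(nm,P): cv2.circle(c,tuple(int(round(x)) for x in (p-o+.5)*4-.5),3,(255,0,0),-1)
        out.append(c)
    cv2.imwrite("pics/fit.png",cv2.hconcat(out))
E
python3 fit.py
```

```text
[ 0.61816149 -0.09339705  0.16588348 -0.01924136] [ 9.50442323 -1.10244877]
[[ 1.2  0.5]
 [ 0.2 -0.3]
 [ 0.6  0.2]
 [ 0.7 -0.6]
 [ 0.2  0.4]
 [-1.5  2.6]]
```

View pics/fit.png

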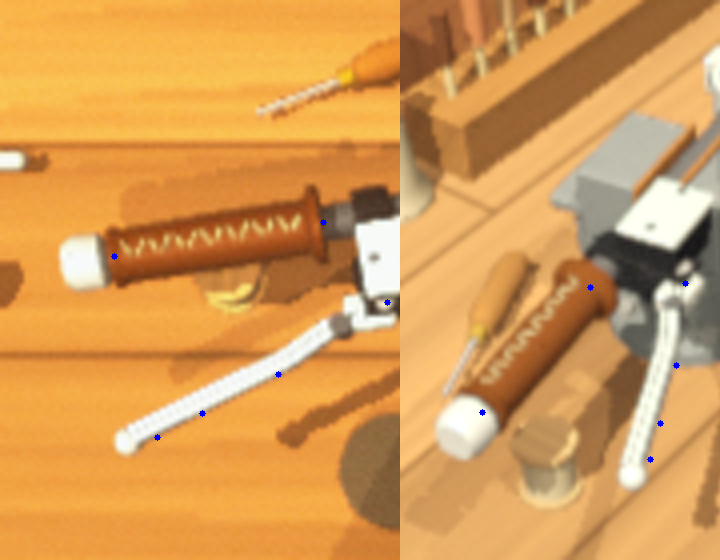

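The overlay falls on the lever's outer face and pivot and on the grip ends, within about 2 mm, so the fit is good. Next I'll compute the tool targets.

```bash
cat > plan.py <<'E'
from fit import *
q=np.load("q.npy");n=np.array([-.945,-.328]);pad=np.array([-.050,.117])
def tgt(th,gap=0,z=.125,along=0):
    a=q[3]-th
    p=W(q,piv+rot(a)@(pad+n*(.021+gap)+along*np.array([-.328,.945])),z)
    nn=rot(q[2]+a)@n; yaw=np.degrees(np.arctan2(nn[1],nn[0]))+90
    return p,(yaw+180)%360-180
def inc(p,yaw,p0,yaw0):
    y=np.radians(yaw0);d=np.array(p)-p0   # tool down
    tx=np.array([np.cos(y),np.sin(y),0]);ty=np.array([np.sin(y),-np.cos(y),0])
    return np.round([tx@d/.12,ty@d/.12,-d[2]/.12,-((yaw-yaw0+180)%360-180)/360],4)
E
python3 - <<'E'
from plan import *
for th,g in((0,.03),(0,0),(.2,0),(.4,0)): print(th,g,*tgt(th,g))
s=r.get_state();p0=s["tcp_pos"];y0=s["eef_rot"][2]
print(inc((.42,-.25,.238),y0,p0,y0)); print(inc((.42,-.25,.238),-61,p0,y0))
E
```

```text
0 0.03 [0.43692807 0.07918885 0.125     ] -62.45665174857007
0 0 [0.46353601 0.09306566 0.125     ] -62.45665174857007
0.2 0 [0.48484759 0.10802131 0.125     ] -73.91580765118653
0.4 0 [0.50870559 0.11844489 0.125     ] -85.37496355380301
[-2.4782  2.3894 -0.0108 -0.    ]
[-2.4782  2.3894 -0.0108 -0.2701]
```

Request:
drive_tool(increments=[[[-1,-0.2,0.2,0,0],[-1,-0.5,0.48,0,0],[-1,-0.83,0.8,0,0],[-1,-0.83,0.8,0,0]]], squeeze=10)

```text
time_s: 0.6
tcp_pos: [0.3082, -0.4981, 0.2379]
eef_rot: [180.0, 0.0, -158.1]
contact_force: [-0.1, -0.6, -0.7]
gripper_width: 0.0531
gripper_force: 0.0
```

Request:
drive_tool(increments=[[[-1,-0.2,0.2,0,0],[-1,-0.5,0.48,0,0],[-1,-0.83,0.8,0,0],[-1,-0.83,0.8,0,0]]])

```text
time_s: 1.1
tcp_pos: [0.3651, -0.3726, 0.2378]
eef_rot: [-180.0, 0.0, -158.0]
contact_force: [0.3, -1.8, 0.8]
gripper_width: 0.013
gripper_force: 0.0
```

Request:
drive_tool(increments=[[[-1,-0.2,0.2,0,0],[-1,-0.5,0.48,0,0],[-1,-0.83,0.8,0,0],[-1,-0.83,0.8,0,0]]])

```text
time_s: 1.6
tcp_pos: [0.4222, -0.247, 0.2376]
eef_rot: [-180.0, 0.0, -158.0]
contact_force: [0.5, -0.5, 0.2]
gripper_width: 0.0006
gripper_force: 0.0
```

Request:
drive_tool(increments=[[[-1,0,0,0,-0.027],[-1,0,0,0,-0.055],[-1,0,0,0,-0.083],[-1,0,0,0,-0.11],[-1,0,0,0,-0.135]]])

```text
time_s: 2.22
tcp_pos: [0.4205, -0.25, 0.2373]
eef_rot: [180.0, -0.0, -109.4]
contact_force: [0.1, -0.7, -0.4]
gripper_width: 0.0004
gripper_force: 0.0
```

Request:
drive_tool(increments=[[[-1,0,0,0,-0.027],[-1,0,0,0,-0.055],[-1,0,0,0,-0.083],[-1,0,0,0,-0.11],[-1,0,0,0,-0.131]]])

```text
time_s: 2.85
tcp_pos: [0.4205, -0.25, 0.2373]
eef_rot: [180.0, 0.0, -62.3]
contact_force: [-0.1, 0.3, 1.4]
gripper_width: 0.0001
gripper_force: 0.0
```

```bash
python3 - <<'E'
from plan import *
s=r.get_state();print(s)
p0=s["tcp_pos"];y0=s["eef_rot"][2];p,y=tgt(0,.03,.238)
print(inc(p,y,p0,y0))
E
```

```text
{'time_s': 2.85, 'joints': array([-7.64316971e+00,  2.84245630e+00, -2.20753136e+01,  9.71753360e-03,
       -6.51211739e+01,  3.53559938e+01]), 'qd': array([-1.21577979e-01,  2.03812192e-02,  5.95028432e-02,  3.68551868e-02,
        3.48538406e-02,  5.93142979e+01]), 'joint_torque': array([ 7.64488243e-03, -3.24343657e+01,  2.83424628e+01,  6.71167821e+00,
        7.26532820e-02, -1.49188198e+00]), 'tcp_pos': array([ 0.42052667, -0.25000904,  0.23732581]), 'eef_rot': array([ 1.79963139e+02,  1.53476288e-02, -6.22830897e+01]), 'contact_force': array([-0.08109559,  0.25772859,  1.40783211]), 'moment': array([0.00331171, 0.14582337, 0.00969335]), 'gripper_force': 0.0, 'gripper_width': 7.913861940176775e-05}
[-2.3650e+00 -1.3969e+00 -5.6000e-03  5.0000e-04]
```

Request:
drive_tool(increments=[[[-1,-0.25,-0.15,0,0],[-1,-0.55,-0.32,0,0],[-1,-0.79,-0.466,0,0],[-1,-0.79,-0.466,0,0]]])

```text
time_s: 3.35
tcp_pos: [0.4269, -0.1384, 0.2377]
eef_rot: [-180.0, -0.0, -62.4]
contact_force: [0.7, 0.3, -0.2]
gripper_width: 0.0001
gripper_force: 0.0
```

Request:
drive_tool(increments=[[[-1,-0.25,-0.15,0,0],[-1,-0.55,-0.32,0,0],[-1,-0.79,-0.466,0,0],[-1,-0.79,-0.466,0,0]]])

```text
time_s: 3.85
tcp_pos: [0.433, -0.0286, 0.2376]
eef_rot: [180.0, -0.0, -62.4]
contact_force: [-0.3, 0.2, 0.5]
gripper_width: 0.0002
gripper_force: 0.0
```

Request:
drive_tool(increments=[[[-1,-0.25,-0.15,0,0],[-1,-0.55,-0.32,0,0],[-1,-0.79,-0.466,0,0],[-1,-0.79,-0.466,0,0]]])

```text
time_s: 4.35
tcp_pos: [0.439, 0.0812, 0.2373]
eef_rot: [180.0, -0.0, -62.4]
contact_force: [-0.3, -0.2, -0.7]
gripper_width: 0.0004
gripper_force: 0.0
```

Request:
drive_tool(increments=[[[-1,0,0,0.2,0],[-1,0,0,0.4,0],[-1,0,0,0.6,0],[-1,0,0,0.8,0],[-1,0,0,0.93,0]]])

```text
time_s: 4.97
tcp_pos: [0.4382, 0.0789, 0.1248]
eef_rot: [179.9, -0.0, -62.6]
contact_force: [0.0, -0.1, -0.6]
gripper_width: -0.0001
gripper_force: 0.0
```

```bash
python3 - <<'E'
from plan import *
s=r.get_state();print(s["time_s"],s["tcp_pos"],s["eef_rot"],s["contact_force"])
p0=s["tcp_pos"];y0=s["eef_rot"][2]
for a in((0,.03),(0,0)):
  p,y=tgt(*a);print(inc(p,y,p0,y0))
a=capture("top")[145:285,195:395,::-1];b=capture("side")[170:310,215:355,::-1]
cv2.imwrite("pics/pre.png",cv2.resize(cv2.hconcat([a,b]),(800,330),interpolation=cv2.INTER_CUBIC))
E
```

```text
4.975 [0.4382139  0.078938   0.12477953] [ 1.79900643e+02 -1.68213082e-02 -6.25793534e+01] [ 0.01524922 -0.14532663 -0.64034987]
[-0.0068  0.0085 -0.0018 -0.0003]
[-0.0073 -0.2415 -0.0018 -0.0003]
```

View pics/pre.png

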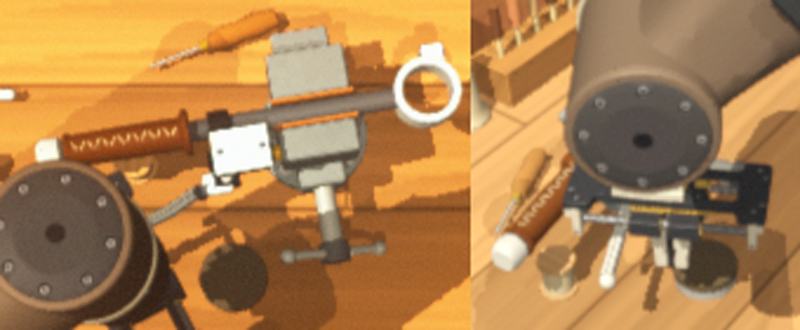

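The picture shows the fingers on the lever's outer side, about 30 mm clear of it, and the gripper's body above the lever and grip. Next I'll approach to contact.

Request:
drive_tool(increments=[[[-1,0,-0.05,0,0],[-1,0,-0.1,0,0],[-1,0,-0.15,0,0],[-1,0,-0.18,0,0],[-1,0,-0.2,0,0]]])

```text
time_s: 5.7
tcp_pos: [0.4598, 0.0924, 0.126]
eef_rot: [180.0, 0.0, -62.5]
contact_force: [-0.1, -0.1, 0.1]
gripper_width: 0.0005
gripper_force: 0.0
```

Request:
drive_tool(increments=[[[-1,0,-0.015,0,0],[-1,0,-0.03,0,0],[-1,0,-0.045,0,0],[-1,0,-0.06,0,0],[-1,0,-0.06,0,0]]])

```text
time_s: 6.32
tcp_pos: [0.4661, 0.0956, 0.126]
eef_rot: [-180.0, 0.0, -62.5]
contact_force: [0.3, -1.2, -0.1]
gripper_width: 0.0006
gripper_force: 0.0
```

```bash
cat > st.py <<'E'
from plan import *
import sys
s=r.get_state();p0=s["tcp_pos"];y0=s["eef_rot"][2];F=s["contact_force"]
ty=np.array([np.sin(np.radians(y0)),-np.cos(np.radians(y0)),0])
print(s["time_s"],p0.round(4),y0.round(2),"F",F.round(1),"Fn",(ty@F).round(1))
for th in map(float,sys.argv[1:]):
  p,y=tgt(th);print(th,inc(p,y,p0,y0))
E
python3 st.py 0 .08 .16
```

```text
6.325 [0.4661 0.0956 0.126 ] -62.48 F [ 0.3 -1.2 -0.1] Fn 0.3
0.0 [ 0.0087  0.0286  0.008  -0.0001]
0.08 [-0.0078 -0.0567  0.008   0.0127]
0.16 [-0.0175 -0.1431  0.008   0.0254]
```

Request:
drive_tool(increments=[[[-1,0,-0.01,0,0],[-1,0,-0.02,0,0],[-1,0,-0.03,0,0],[-1,0,-0.04,0,0],[-1,0,-0.04,0,0]]])

```text
time_s: 6.95
tcp_pos: [0.4697, 0.0974, 0.1257]
eef_rot: [179.9, 0.0, -62.5]
contact_force: [-2.4, -0.7, -0.2]
gripper_width: 0.0006
gripper_force: 1.2
```

```bash
python3 st.py 0
```

```text
6.95 [0.4697 0.0974 0.1257] -62.49 F [-2.4 -0.7 -0.2] Fn 2.5
0.0 [ 0.0086  0.0622  0.0056 -0.0001]
```

Contact came at about 7 mm beyond the model, so the fingers are thinner near their tips. I'll recompute the arc with that offset.

```bash
sed -i 's/\.021+gap/.0138+gap/' plan.py; python3 - <<'E'
from plan import *
for a in np.arange(0,.4,.08):
  p0,y0=tgt(a)
  print(round(a,2),[list(inc(*tgt(a+d),p0,y0)) for d in(.04,.08)])
E
python3 st.py 0 .08
```

```text
0.0 [[np.float64(-0.0067), np.float64(-0.0424), np.float64(-0.0), np.float64(0.0064)], [np.float64(-0.0117), np.float64(-0.0851), np.float64(-0.0), np.float64(0.0127)]]
0.08 [[np.float64(-0.0067), np.float64(-0.0424), np.float64(-0.0), np.float64(0.0064)], [np.float64(-0.0117), np.float64(-0.0851), np.float64(-0.0), np.float64(0.0127)]]
0.16 [[np.float64(-0.0067), np.float64(-0.0424), np.float64(-0.0), np.float64(0.0064)], [np.float64(-0.0117), np.float64(-0.0851), np.float64(-0.0), np.float64(0.0127)]]
0.24 [[np.float64(-0.0067), np.float64(-0.0424), np.float64(-0.0), np.float64(0.0064)], [np.float64(-0.0117), np.float64(-0.0851), np.float64(-0.0), np.float64(0.0127)]]
0.32 [[np.float64(-0.0067), np.float64(-0.0424), np.float64(-0.0), np.float64(0.0064)], [np.float64(-0.0117), np.float64(-0.0851), np.float64(-0.0), np.float64(0.0127)]]
6.95 [0.4697 0.0974 0.1257] -62.49 F [-2.4 -0.7 -0.2] Fn 2.5
0.0 [ 0.0085  0.0022  0.0056 -0.0001]
0.08 [-0.0032 -0.0829  0.0056  0.0126]
```

Request:
drive_tool(increments=[[[-1,-0.003,-0.017,0,0.0025],[-1,-0.005,-0.034,0,0.005],[-1,-0.008,-0.051,0,0.0076],[-1,-0.01,-0.068,0,0.0102],[-1,-0.012,-0.085,0,0.0127]]])

```text
time_s: 7.58
tcp_pos: [0.4783, 0.1035, 0.1257]
eef_rot: [179.9, -0.0, -67.1]
contact_force: [-6.3, -1.0, 1.2]
gripper_width: 0.0003
gripper_force: 2.7
```

Request:
drive_tool(increments=[[[-1,-0.003,-0.017,0,0.0025],[-1,-0.005,-0.034,0,0.005],[-1,-0.008,-0.051,0,0.0076],[-1,-0.01,-0.068,0,0.0102],[-1,-0.012,-0.085,0,0.0127]]])

```text
time_s: 8.2
tcp_pos: [0.4867, 0.1087, 0.1255]
eef_rot: [179.9, -0.0, -71.7]
contact_force: [-7.4, -0.1, 1.2]
gripper_width: 0.0007
gripper_force: 3.4
```

```bash
python3 st.py .16 .24
```

```text
8.2 [0.4867 0.1087 0.1255] -71.71 F [-7.4 -0.1  1.2] Fn 7.1
0.16 [ 0.0098 -0.0014  0.0044 -0.0002]
0.24 [-0.002  -0.0865  0.0044  0.0125]
```

Request:
drive_tool(increments=[[[-1,-0.003,-0.017,0,0.0025],[-1,-0.005,-0.034,0,0.005],[-1,-0.008,-0.051,0,0.0076],[-1,-0.01,-0.068,0,0.0102],[-1,-0.012,-0.085,0,0.0127]]])

```text
time_s: 8.82
tcp_pos: [0.4955, 0.1132, 0.1254]
eef_rot: [179.8, -0.0, -76.3]
contact_force: [-8.5, -0.8, 1.3]
gripper_width: 0.0004
gripper_force: 3.9
```

Request:
drive_tool(increments=[[[-1,-0.003,-0.017,0,0.0025],[-1,-0.005,-0.034,0,0.005],[-1,-0.008,-0.051,0,0.0076],[-1,-0.01,-0.068,0,0.0102],[-1,-0.012,-0.085,0,0.0127]]])

```text
time_s: 9.45
tcp_pos: [0.5048, 0.1171, 0.1253]
eef_rot: [179.8, -0.0, -80.9]
contact_force: [-9.6, 0.3, 1.1]
gripper_width: 0.0003
gripper_force: 4.5
```

```bash
python3 st.py .32 .4
```

```text
9.45 [0.5048 0.1171 0.1253] -80.86 F [-9.6  0.3  1.1] Fn 9.5
0.32 [ 0.0106 -0.0089  0.0024 -0.0002]
0.4 [-0.0012 -0.094   0.0024  0.0126]
```

Request:
drive_tool(increments=[[[-1,-0.001,-0.01,0,0.0016],[-1,-0.003,-0.02,0,0.0032],[-1,-0.005,-0.03,0,0.0048],[-1,-0.006,-0.04,0,0.0062],[-1,-0.006,-0.04,0,0.0062]]])

```text
time_s: 10.07
tcp_pos: [0.5094, 0.1187, 0.1253]
eef_rot: [179.8, -0.0, -83.1]
contact_force: [-8.7, 0.0, 0.9]
gripper_width: 0.0005
gripper_force: 4.5
```

Request:
drive_tool(increments=[[[-1,-0.001,-0.007,0,0.0011],[-1,-0.002,-0.014,0,0.0022],[-1,-0.003,-0.021,0,0.0033],[-1,-0.003,-0.021,0,0.0033]]])

```text
time_s: 10.58
tcp_pos: [0.5118, 0.1195, 0.1253]
eef_rot: [179.8, -0.0, -84.3]
contact_force: [-8.7, 1.9, 1.2]
gripper_width: 0.0005
gripper_force: 4.6
```

```bash
python3 st.py .38 .4
```

```text
10.575 [0.5118 0.1195 0.1253] -84.25 F [-8.7  1.9  1.2] Fn 8.5
0.38 [ 0.0106 -0.0122  0.0023 -0.0001]
0.4 [ 0.007  -0.0334  0.0023  0.0031]
```

Request:
drive_tool(increments=[[[-1,-0.001,-0.006,0,0.001],[-1,-0.002,-0.012,0,0.002],[-1,-0.002,-0.012,0,0.002]]])

```text
time_s: 10.95
tcp_pos: [0.5132, 0.1199, 0.1253]
eef_rot: [179.8, -0.0, -85.0]
contact_force: [-10.3, 1.2, 1.0]
gripper_width: 0.0002
gripper_force: 4.7
```

Request:
drive_tool(increments=[[[-1,-0.001,-0.005,0,0.001],[-1,-0.001,-0.01,0,0.002],[-1,-0.001,-0.01,0,0.002]]])

```text
time_s: 11.32
tcp_pos: [0.5145, 0.1203, 0.1253]
eef_rot: [179.8, -0.0, -85.7]
contact_force: [-9.3, 2.3, 1.1]
gripper_width: 0.0006
gripper_force: 4.7
```

```bash
python3 st.py .4
```

```text
11.325 [0.5145 0.1203 0.1253] -85.68 F [-9.3  2.3  1.1] Fn 9.1
0.4 [ 0.0112 -0.011   0.0025 -0.0009]
```

Request:
drive_tool(increments=[[[-1,-0.001,-0.005,0,0.0005],[-1,-0.001,-0.01,0,0.001],[-1,-0.001,-0.01,0,0.001]]])

```text
time_s: 11.7
tcp_pos: [0.5156, 0.1206, 0.1253]
eef_rot: [179.8, 0.0, -86.0]
contact_force: [-10.6, 3.3, 1.4]
gripper_width: 0.0004
gripper_force: 4.9
```

```bash
python3 st.py .4
```

```text
11.7 [0.5156 0.1206 0.1253] -86.04 F [-10.6   3.3   1.4] Fn 10.4
0.4 [ 0.0129 -0.0015  0.0023 -0.0019]
```

Request:
drive_tool(increments=[[[-1,0,-0.005,0,0],[-1,0,-0.01,0,0],[-1,0,-0.01,0,0]]])

```text
time_s: 12.08
tcp_pos: [0.5161, 0.1206, 0.125]
eef_rot: [179.8, -0.0, -86.1]
contact_force: [-13.1, 3.9, 2.8]
gripper_width: 0.0009
gripper_force: 6.1
```

```bash
python3 st.py .4
```

```text
12.075 [0.5161 0.1206 0.125 ] -86.05 F [-13.1   3.9   2.8] Fn 12.8
0.4 [ 0.0128  0.0024  0.     -0.0019]
```

The tool moved 0.5 mm for 1.2 mm commanded, and the force stepped up. I'll make one small confirming press and look.

Request:
drive_tool(increments=[[[-1,0,-0.004,0,0],[-1,0,-0.008,0,0],[-1,0,-0.008,0,0]]])

```text
time_s: 12.45
tcp_pos: [0.5162, 0.1205, 0.1247]
eef_rot: [179.7, -0.0, -86.1]
contact_force: [-15.3, 5.1, 3.2]
gripper_width: 0.0004
gripper_force: 7.5
```

```bash
python3 st.py .4;python3 - <<'E'
from plan import *
a=capture("top")[145:285,195:395,::-1];b=capture("side")[170:310,215:355,::-1]
cv2.imwrite("pics/stop1.png",cv2.resize(cv2.hconcat([a,b]),(800,330),interpolation=cv2.INTER_CUBIC))
E
```

```text
12.45 [0.5162 0.1205 0.1247] -86.06 F [-15.3   5.1   3.2] Fn 14.9
0.4 [ 0.0124  0.0034 -0.0027 -0.0019]
```

View pics/stop1.png

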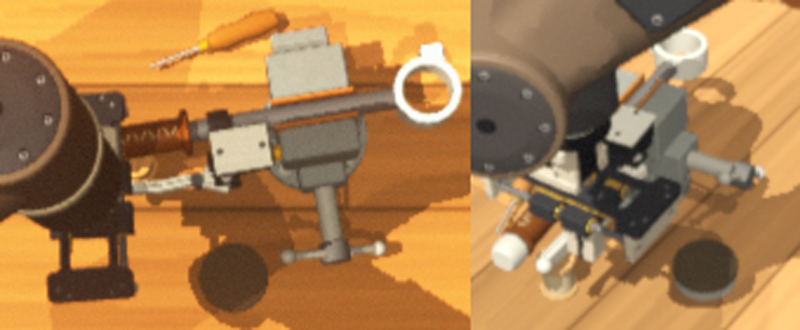

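The stop is confirmed: the force rose to 15 N with no further travel. The pictures show the lever nearly parallel to the bar, with a clear gap to the grip. Now I'll ease it out at about 0.13 rad/s.

Request:
drive_tool(increments=[[[-1,0.002,0.012,0,-0.0015],[-1,0.005,0.028,0,-0.004],[-1,0.009,0.044,0,-0.0065],[-1,0.012,0.06,0,-0.009],[-1,0.016,0.076,0,-0.0115]]])

```text
time_s: 13.18
tcp_pos: [0.5087, 0.1181, 0.1252]
eef_rot: [179.8, 0.0, -81.9]
contact_force: [-9.4, 3.5, 2.6]
gripper_width: 0.0006
gripper_force: 4.7
```

Request:
drive_tool(increments=[[[-1,0.003,0.017,0,-0.0025],[-1,0.007,0.034,0,-0.005],[-1,0.01,0.05,0,-0.0076],[-1,0.014,0.067,0,-0.0102],[-1,0.018,0.084,0,-0.0127]]])

```text
time_s: 13.8
tcp_pos: [0.4994, 0.1146, 0.1254]
eef_rot: [179.9, 0.0, -77.3]
contact_force: [-7.4, 1.7, 0.6]
gripper_width: 0.0004
gripper_force: 4.0
```

```bash
python3 st.py .24 .16
```

```text
13.8 [0.4994 0.1146 0.1254] -77.3 F [-7.4  1.7  0.6] Fn 6.8
0.24 [ 0.014   0.0283  0.0033 -0.003 ]
0.16 [ 0.0341  0.1118  0.0033 -0.0158]
```

Request:
drive_tool(increments=[[[-1,0.004,0.017,0,-0.0025],[-1,0.008,0.034,0,-0.005],[-1,0.012,0.05,0,-0.0076],[-1,0.016,0.067,0,-0.0102],[-1,0.02,0.084,0,-0.0127]]])

```text
time_s: 14.42
tcp_pos: [0.4904, 0.1103, 0.1255]
eef_rot: [179.9, 0.1, -72.7]
contact_force: [-6.7, 3.0, 1.1]
gripper_width: 0.0006
gripper_force: 3.5
```

Request:
drive_tool(increments=[[[-1,0.004,0.017,0,-0.0025],[-1,0.008,0.034,0,-0.005],[-1,0.012,0.05,0,-0.0076],[-1,0.016,0.067,0,-0.0102],[-1,0.02,0.084,0,-0.0127]]])

```text
time_s: 15.05
tcp_pos: [0.4818, 0.1051, 0.1257]
eef_rot: [180.0, 0.1, -68.1]
contact_force: [-7.3, 2.2, 0.7]
gripper_width: 0.0003
gripper_force: 2.8
```

```bash
python3 st.py .08 0
```

```text
15.05 [0.4818 0.1051 0.1257] -68.14 F [-7.3  2.2  0.7] Fn 5.9
0.08 [ 0.0103  0.0355  0.0054 -0.0031]
0.0 [ 0.0304  0.1191  0.0054 -0.0158]
```

Request:
drive_tool(increments=[[[-1,0.004,0.017,0,-0.0025],[-1,0.008,0.034,0,-0.005],[-1,0.012,0.05,0,-0.0076],[-1,0.016,0.067,0,-0.0102],[-1,0.02,0.084,0,-0.0127]]])

```text
time_s: 15.68
tcp_pos: [0.4737, 0.099, 0.1258]
eef_rot: [180.0, 0.0, -63.6]
contact_force: [-4.6, 1.6, -0.7]
gripper_width: 0.0007
gripper_force: 2.1
```

Request:
drive_tool(increments=[[[-1,0.002,0.01,0,-0.001],[-1,0.004,0.02,0,-0.002],[-1,0.006,0.03,0,-0.003],[-1,0.008,0.04,0,-0.003],[-1,0.01,0.05,0,-0.003]]])

```text
time_s: 16.3
tcp_pos: [0.4703, 0.0954, 0.1264]
eef_rot: [-179.9, -0.0, -62.5]
contact_force: [-0.5, 1.0, -0.3]
gripper_width: 0.0002
gripper_force: 0.0
```

```bash
python3 st.py 0
```

```text
16.3 [0.4703 0.0954 0.1264] -62.47 F [-0.5  1.  -0.3] Fn -0.0
0.0 [-0.0087 -0.0011  0.012  -0.    ]
```

Force is zero, so the lever is on its outer rest. I'll back off 4 mm to be sure, wait, then press again.

Request:
drive_tool(increments=[[[-1,0,0.017,0,0],[-1,-0.005,0.034,0,0],[-1,-0.009,0.034,0,0],[-1,-0.009,0.034,0,0],[-1,-0.009,0.034,0,0]]])

```text
time_s: 16.92
tcp_pos: [0.4651, 0.094, 0.126]
eef_rot: [-180.0, -0.0, -62.5]
contact_force: [0.9, -0.1, 0.7]
gripper_width: 0.0002
gripper_force: 0.0
```

```bash
python3 st.py 0 .08; python3 - <<'E'
from plan import *
a=capture("top")[145:285,195:395,::-1];b=capture("side")[170:310,215:355,::-1]
cv2.imwrite("pics/out.png",cv2.resize(cv2.hconcat([a,b]),(800,330),interpolation=cv2.INTER_CUBIC))
E
```

```text
16.925 [0.4651 0.094  0.126 ] -62.48 F [ 0.9 -0.1  0.7] Fn -0.8
0.0 [ 0.0007 -0.0451  0.0082 -0.0001]
0.08 [-0.0111 -0.1302  0.0082  0.0127]
```

View pics/out.png

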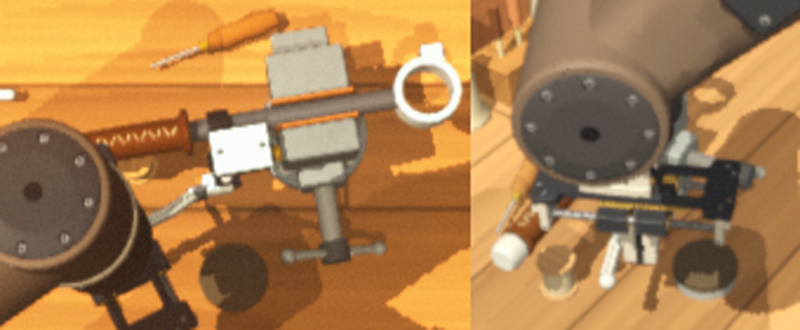

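The lever is fully out: in the side crop its ball is back at the starting place, about (608,278). Now the second press.

Request:
drive_tool(increments=[[[-1,0,-0.01,0,0],[-1,0,-0.02,0,0],[-1,0,-0.03,0,0],[-1,0,-0.038,0,0],[-1,0,-0.045,0,0]]])

```text
time_s: 17.65
tcp_pos: [0.4698, 0.0965, 0.126]
eef_rot: [180.0, -0.0, -62.5]
contact_force: [0.1, 0.1, -0.1]
gripper_width: 0.0005
gripper_force: 0.0
```

Request:
drive_tool(increments=[[[-1,-0.003,-0.017,0,0.0025],[-1,-0.005,-0.034,0,0.005],[-1,-0.008,-0.051,0,0.0076],[-1,-0.01,-0.068,0,0.0102],[-1,-0.012,-0.085,0,0.0127]]])

```text
time_s: 18.27
tcp_pos: [0.4777, 0.1022, 0.1257]
eef_rot: [179.9, 0.0, -67.1]
contact_force: [-5.1, -1.3, 0.7]
gripper_width: 0.0003
gripper_force: 2.6
```

Request:
drive_tool(increments=[[[-1,-0.003,-0.017,0,0.0025],[-1,-0.005,-0.034,0,0.005],[-1,-0.008,-0.051,0,0.0076],[-1,-0.01,-0.068,0,0.0102],[-1,-0.012,-0.085,0,0.0127]]])

```text
time_s: 18.9
tcp_pos: [0.4862, 0.1075, 0.1256]
eef_rot: [179.9, 0.0, -71.7]
contact_force: [-6.5, -0.7, 0.6]
gripper_width: 0.0003
gripper_force: 3.2
```

Request:
drive_tool(increments=[[[-1,-0.003,-0.017,0,0.0025],[-1,-0.005,-0.034,0,0.005],[-1,-0.008,-0.051,0,0.0076],[-1,-0.01,-0.068,0,0.0102],[-1,-0.012,-0.085,0,0.0127]]])

```text
time_s: 19.52
tcp_pos: [0.4951, 0.1121, 0.1254]
eef_rot: [179.9, -0.0, -76.3]
contact_force: [-7.2, 0.7, 1.0]
gripper_width: 0.0006
gripper_force: 3.8
```

Request:
drive_tool(increments=[[[-1,-0.003,-0.017,0,0.0025],[-1,-0.005,-0.034,0,0.005],[-1,-0.008,-0.051,0,0.0076],[-1,-0.01,-0.068,0,0.0102],[-1,-0.012,-0.085,0,0.0127]]])

```text
time_s: 20.15
tcp_pos: [0.5044, 0.116, 0.1253]
eef_rot: [179.8, -0.0, -80.8]
contact_force: [-7.8, 1.1, 1.4]
gripper_width: 0.0008
gripper_force: 4.3
```

```bash
python3 st.py .32 .4; python3 -c "
from plan import *
s=r.get_state();p0=s['tcp_pos'];y0=s['eef_rot'][2];print(inc([.5162,.1205,.125],-86.1,p0,y0))"
```

```text
20.15 [0.5044 0.116  0.1253] -80.85 F [-7.8  1.1  1.4] Fn 7.5
0.32 [ 0.0023 -0.0136  0.0025 -0.0002]
0.4 [-0.0095 -0.0987  0.0025  0.0126]
[-0.0212 -0.1033  0.0025  0.0146]
```

Request:
drive_tool(increments=[[[-1,-0.002,-0.017,0,0.0025],[-1,-0.005,-0.034,0,0.005],[-1,-0.007,-0.05,0,0.0075],[-1,-0.009,-0.066,0,0.01],[-1,-0.011,-0.08,0,0.0125]]])

```text
time_s: 20.78
tcp_pos: [0.5135, 0.1191, 0.1253]
eef_rot: [179.8, 0.0, -85.4]
contact_force: [-9.8, 1.3, 1.8]
gripper_width: 0.0004
gripper_force: 4.8
```

Request:
drive_tool(increments=[[[-1,-0.001,-0.008,0,0.0008],[-1,-0.002,-0.016,0,0.0016],[-1,-0.002,-0.016,0,0.0016]]])

```text
time_s: 21.15
tcp_pos: [0.5153, 0.1195, 0.1252]
eef_rot: [179.8, 0.0, -85.9]
contact_force: [-9.8, 3.0, 1.5]
gripper_width: 0.0005
gripper_force: 4.9
```

```bash
python3 st.py .4
```

```text
21.15 [0.5153 0.1195 0.1252] -85.9 F [-9.8  3.   1.5] Fn 9.6
0.4 [ 0.0044 -0.0043  0.0019 -0.0015]
```

Request:
drive_tool(increments=[[[-1,0,-0.004,0,0],[-1,0,-0.008,0,0],[-1,0,-0.012,0,0],[-1,0,-0.012,0,0]]])

```text
time_s: 21.65
tcp_pos: [0.5161, 0.1196, 0.125]
eef_rot: [179.8, 0.0, -85.9]
contact_force: [-12.3, 4.4, 2.5]
gripper_width: 0.0005
gripper_force: 6.0
```

```bash
python3 st.py .4
```

```text
21.65 [0.5161 0.1196 0.125 ] -85.92 F [-12.3   4.4   2.5] Fn 12.0
0.4 [ 0.0044  0.0022 -0.0002 -0.0015]
```

Stop met again. I'll add a small margin, hold, and verify that the push stays steady.

Request:
drive_tool(increments=[[[-1,0,-0.004,0,0],[-1,0,-0.008,0,0],[-1,0,-0.008,0,0],[-1,0,-0.008,0,0],[-1,0,-0.008,0,0]]])

```text
time_s: 22.28
tcp_pos: [0.5162, 0.1196, 0.1247]
eef_rot: [179.7, -0.0, -85.9]
contact_force: [-15.4, 3.5, 3.3]
gripper_width: 0.0007
gripper_force: 7.3
```

Request:
drive_tool(increments=[[[-1,0,0,0,0],[-1,0,0,0,0],[-1,0,0,0,0],[-1,0,0,0,0],[-1,0,0,0,0]]])

```text
time_s: 22.9
tcp_pos: [0.5162, 0.1196, 0.1247]
eef_rot: [179.7, -0.0, -85.9]
contact_force: [-14.9, 5.1, 1.6]
gripper_width: 0.0002
gripper_force: 7.3
```

```bash
python3 st.py .4;python3 - <<'E'
from plan import *
a=capture("top")[145:285,195:395,::-1];b=capture("side")[170:310,215:355,::-1]
cv2.imwrite("pics/stop2.png",cv2.resize(cv2.hconcat([a,b]),(800,330),interpolation=cv2.INTER_CUBIC))
E
```

```text
22.9 [0.5162 0.1196 0.1247] -85.92 F [-14.9   5.1   1.6] Fn 14.5
0.4 [ 0.0043  0.0032 -0.0025 -0.0015]
```

View pics/stop2.png

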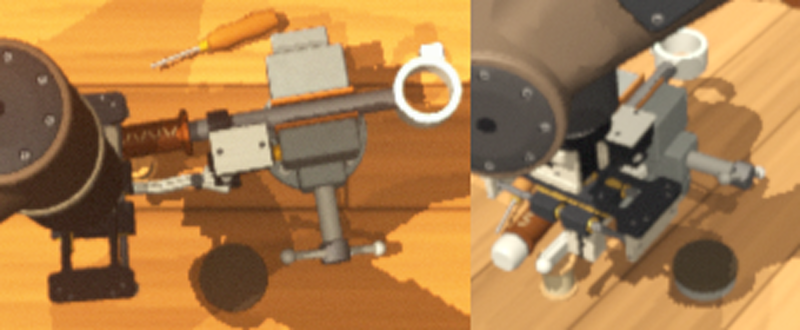

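The picture matches the first stop: the ball is at about (545,262) in the side crop, clear of the grip, and nothing else has moved. The push is steady at about 15 N, so I'm handing in.

```bash
python3 -c "
from plant import job
print(job.close_job())"
```

```text
the job is handed in; nothing more can be done
None
```

The lever was pressed to its stop, eased fully out without snapping, then pressed to its stop again and is held there at about 15 N, with a visible gap to the grip and nothing else on the bench moved; the job is handed in.

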